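# Sign in the quiz teams

## Task

Three teams play today's classroom quiz: sign them in by pushing down the caps of the red, then the yellow, then the blue buzzer, each right down so that it stays there, and then push the white start key right in on the console. Press each gently with a fingertip, leave the green buzzer unpressed, and do not pick up, shove or knock over any of the buzzers or the things standing among them.

Things in the scene. Friction and masses are not known exactly. Their poses are not given: they have to be found in the camera images.
- red_buzzer: Loose round quiz buzzer with a red cap: grey base 76 mm across, 30 mm high, about 0.25 kg, standing on the table; the red cap, 48 mm across with a flat top, sticks out 20 mm above it (50 mm in all, 40 mm when pushed in). Origin: centre of the underside, z up.
- red_top (a point): centre of the flat top of the red cap (50 mm above the table when up); it goes down with the cap
- red_cap (a joint): red cap of its buzzer: 0 = up, 0.010 m = all the way down; it slides straight down, a light push of about 3 N rising to 4.5 N moves it (its soft top gives about 1 mm meanwhile, and gives 2.5 N per mm, up to 8 mm, if pushed on past the bottom), it stays where it is pushed to, and it counts as pushed in beyond 0.006
- yellow_buzzer: Loose round quiz buzzer with a yellow cap: grey base 76 mm across, 30 mm high, about 0.25 kg, standing on the table; the yellow cap, 48 mm across with a flat top, sticks out 20 mm above it (50 mm in all, 40 mm when pushed in). Origin: centre of the underside, z up.
- yellow_top (a point): centre of the flat top of the yellow cap (50 mm above the table when up); it goes down with the cap
- yellow_cap (a joint): yellow cap of its buzzer: 0 = up, 0.010 m = all the way down; it slides straight down, a light push of about 3 N rising to 4.5 N moves it (its soft top gives about 1 mm meanwhile, and gives 2.5 N per mm, up to 8 mm, if pushed on past the bottom), it stays where it is pushed to, and it counts as pushed in beyond 0.006
- blue_buzzer: Loose round quiz buzzer with a blue cap: grey base 76 mm across, 30 mm high, about 0.25 kg, standing on the table; the blue cap, 48 mm across with a flat top, sticks out 20 mm above it (50 mm in all, 40 mm when pushed in). Origin: centre of the underside, z up.
- blue_top (a point): centre of the flat top of the blue cap (50 mm above the table when up); it goes down with the cap
- blue_cap (a joint): blue cap of its buzzer: 0 = up, 0.010 m = all the way down; it slides straight down, a light push of about 3 N rising to 4.5 N moves it (its soft top gives about 1 mm meanwhile, and gives 2.5 N per mm, up to 8 mm, if pushed on past the bottom), it stays where it is pushed to, and it counts as pushed in beyond 0.006
- green_buzzer: Loose round quiz buzzer with a green cap: grey base 76 mm across, 30 mm high, about 0.25 kg, standing on the table; the green cap, 48 mm across with a flat top, sticks out 20 mm above it (50 mm in all, 40 mm when pushed in). Origin: centre of the underside, z up. To be left alone.
- green_cap (a joint): green cap of its buzzer: 0 = up, 0.010 m = all the way down; it slides straight down, a light push of about 3 N rising to 4.5 N moves it (its soft top gives about 1 mm meanwhile, and gives 2.5 N per mm, up to 8 mm, if pushed on past the bottom), it stays where it is pushed to, and it counts as pushed in beyond 0.006
- console: Host console, a low grey box 100 mm deep (its x), 180 mm wide (its y) and 45 mm high, fixed to the table, turned a little; its far half has a row of four small coloured lamps, its near half (towards the robot) a white square key in the middle, a black dial 26 mm across and 12 mm high 62 mm to the key's right (-y), and a speaker grille. Origin: centre of the underside, z up.
- start_top (a point): centre of the flat top of the white square start key, 36 by 36 mm, on the console (18 mm nearer the robot than the console's centre); 65 mm above the table when up; it goes down with the key
- start_key (a joint): white start key: 0 = up, 0.010 m = all the way down; it slides straight down, a light push of about 3 N rising to 4.5 N moves it (its soft top gives about 1 mm meanwhile, and gives 2.5 N per mm, up to 8 mm, if pushed on past the bottom), it stays where it is pushed to, and it counts as pushed in beyond 0.006
- glue_stick: Loose glue stick standing upright among the buzzers, 27 mm across, 75 mm tall, white with an orange cap. Origin: centre of the underside.
- pawn: Loose wooden game pawn standing among the buzzers, 28 mm across, 50 mm tall. Origin: centre of the underside.
- eraser: Loose black eraser in a white paper sleeve lying among the buzzers, 44 by 18 by 12 mm. Origin: centre of the underside, long side along x.
- pencil_cup: Loose blue pencil cup, 80 mm across, 95 mm tall, pencils up to about 180 mm; to the right of the console. Origin: centre of the underside.

How it is judged:
By the outcome, as a careful person would: the job done as asked, in the order asked, and still so for the second after the job is handed in, with the robot touching nothing.
It also fails if it takes over 56 s, if anything falls off the work surface, if the arm or the gripper's body presses on something with over 40 N, if the wrist force passes 120 N, or if a joint passes its speed limit or range.

## Robot

A 6-joint arm with a two-finger parallel gripper is mounted at the origin on the work surface. World frame = base frame: x ahead of the robot, y to its left, z up, the work surface at z = 0. Lengths are in m, angles in rad, forces in N, time in s.
With the tool pointing down it reaches from about 0.4 to 0.825 m from the base axis. Payload 7 kg.
Tool frame: the origin (TCP) lies at the very end of the fingers, on their centre line; the grasp point (between the pads) lies 19 mm behind it; z points along the fingers, y is the line along which they close (so a half turn about z gives the same grasp; the last joint's range is limited). The gripper opens to 88 mm and grips with 3 to 60 N. Pads are 19 mm wide; open, the fingers measure 130 mm over their backs; the gripper's body (78 mm by 193 mm) begins 47 mm behind the grasp point.
Start: joints at [-0.93, 0.359, 0.012, 0, -1.224, -0.288], TCP at [0.233, -0.633, 0.227] pointing down, gripper open.
Joint ranges: [-3.07, 3.07], [-1.43, 2.12], [-1.02, 1.25], [-3.03, 1.67], [-3.05, -0], [-3.03, 3.03]. Speed limits (rad/s): [2.39, 2.39, 3.01, 3.14, 3.14, 3.14].

## Interface

Orientations are given as [roll, pitch, yaw] about the fixed x, y, z axes, in that order (R = Rz(yaw) Ry(pitch) Rx(roll)).
In Python, from station import arm gives the robot as it stands.
- The arm moves only by the tool step_arm, never from a script. Its argument "rows" is a list of rows, each a list of 5 numbers: the shift along the world's x, y, z in m, then the turn about the world's z in rad, then the finger opening in m, from 0 to 0.0876. In form: [[x, y, z, spin, gripper], ...]. A call has 1 to 20 rows; each row is the pose to reach, as a shift and turn from the pose commanded when the call began; what a row does not reach only later rows make up. A row lasts 1/10 s, in which the tool goes at most 50 mm and 8.59 degrees, less where a joint would pass 70% of its speed; a pose out of reach is approached as far as the arm can. A call with a gripper value outside its range is refused whole. The fingers move at their own pace and stop on an object; "newtons" is the grip in N (left out, the last holds). Time passes only in rows, so rows that repeat a pose let the fingers close. It gives the time, the measured TCP pose, the force, the opening and the grip force at its end, in the units of the state.
- arm.get_state(): the state, without advancing time (a new reading comes with each control period).
- arm.grab_frame(name): name is "scene" or "top" or "wrist"; returns a dict with "color" (480x640x3 uint8, blue, green, red), "vfov" (degrees; the focal length in pixels is half the picture's height over the tangent of half this angle, whatever the lens; pixels are square), "cx", "cy" (the principal point, pixels), "rvec" (rotation vector, rad) and "tvec" (3), from world to camera coordinates, as OpenCV has them. Camera axes: x right, y down, z forward; pixel columns grow to the right and rows downward; lengths in m; the calibration is good to about 2 mm. A picture is of the moment at which its call begins. There is no depth.
- arm.job_done(): hands the job in; it is judged then, once.
The state is a dict: "t": time; "q": joint angles; "qd": joint speeds; "joint_efforts": joint torques, N m; "eef_pos": TCP position; "ee_rot": TCP orientation; "force": force on the tool from outside, world axes, zero at the start; "moment": the same for the moment, N m; "width": finger opening in m; "gripper_force": force on a finger pad.
Only numpy, scipy, OpenCV 4.12 (cv2) and the standard library are available. Lean on these libraries where they do the work, as an engineer would, in place of code of your own. Each camera call takes 0.05 s, during which the arm holds its last target. There are 200 camera calls.

## Working session

There is one attempt and no reset: what is moved stays moved. The work goes in short steps, Python scripts to look and compute and a tool call to move; the robot and the scene stay as the last step left them, time stands still between calls to the robot, and variables do not carry over. Pictures are saved under pics/ and viewed, at most 10 in all, crops included, and the job is handed in when it is done.

Besides the shell and the picture viewer there is one more tool, called after "Call:" by a JSON object that holds its "method" and its "body", one argument or row to a line. step_arm: Moves the arm, as the interface text tells. Its arguments: {"type":"object","properties":{"rows":{"type":"array"},"newtons":{"type":"number"}},"required":["rows"]}

```bash
mkdir -p pics; cat > h.py <<'E'
from station import arm
import cv2, numpy as np, pickle
def grab(n,f):
    d=arm.grab_frame(n); cv2.imwrite('pics/'+f+'.png',d['color']); pickle.dump(d,open(f+'.pkl','wb')); return d
def pt(d,u,v,z):
    f=240/np.tan(np.radians(d['vfov'])/2); R=cv2.Rodrigues(np.array(d['rvec'],float))[0]; t=np.array(d['tvec'],float).ravel()
    r=R.T@np.array([(u-d['cx'])/f,(v-d['cy'])/f,1]); c=-R.T@t
    return c+r*(z-c[2])/r[2]
E
python3 - <<'E'
from h import *
for n in('top','scene'):
    d=grab(n,n+'0'); print(d['vfov'],d['rvec'],d['tvec'])
print(arm.get_state())
E
```

```text
53.65633114265261 [ 2.11891383 -2.15439682  0.20424794] [-0.03321429  0.58048253  0.83267364]
46.58949859019309 [ 1.95393353  1.69796652 -0.55740538] [-0.05712271 -0.41563164  1.46405222]
{'t': 0.1, 'q': array([-9.29943742e-01,  3.59276512e-01,  1.11713313e-02, -3.11289897e-04,
       -1.22408045e+00, -2.88111316e-01]), 'qd': array([-0.00026018, -0.00223995,  0.00204552,  0.00210085, -0.0015379 ,
       -0.00018078]), 'joint_efforts': array([-2.41946298e-03, -5.84163380e+01,  2.93753332e+01,  7.01557606e+00,
        1.01851291e-02, -3.82540532e-05]), 'eef_pos': array([ 0.23303402, -0.63304806,  0.22575001]), 'ee_rot': array([ 3.14017745e+00, -1.14205760e-04, -2.78895729e+00]), 'force': array([ 0.27760708, -0.06115605, -0.30313012]), 'moment': array([-0.03553104, -0.01115111,  0.00209278]), 'gripper_force': 0.0, 'width': 0.08754337630520038}
```

View pics/top0.png

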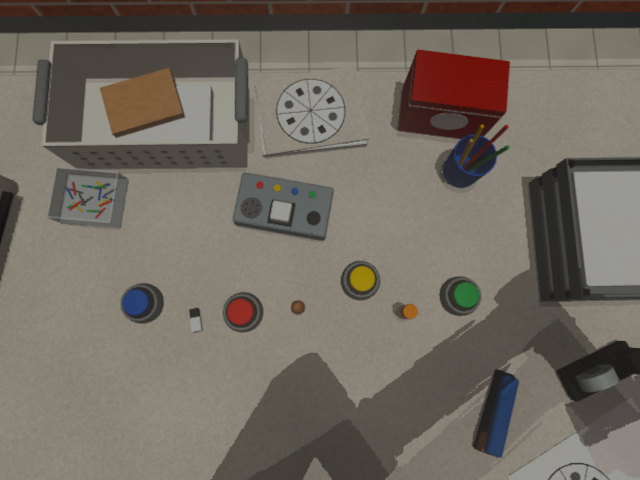

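View pics/scene0.png

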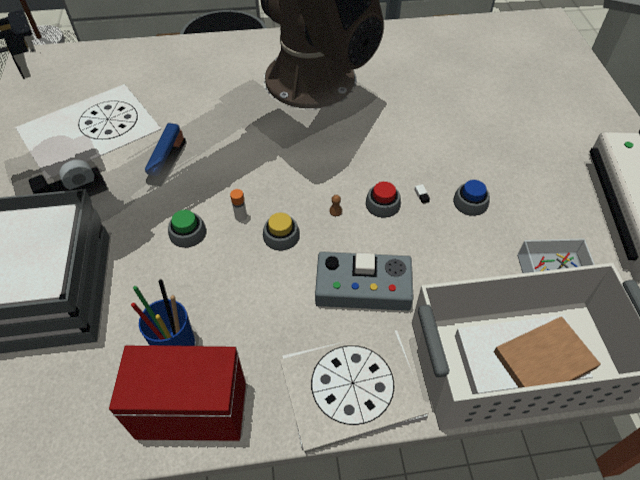

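Top view: red cap (240,311), yellow (363,279), blue (135,302), green (466,295), white key (281,212), glue stick (410,311), pawn (298,307), eraser (196,320), cup (470,160). The scene view agrees.

```bash
cat > caps.py <<'E'
from h import *
def caps(d):
    hsv=cv2.cvtColor(d['color'],cv2.COLOR_BGR2HSV); out={}
    m={'red':((0,150,150),(8,255,255)),'yellow':((22,150,140),(34,255,255)),'blue':((105,150,110),(125,255,255))}
    for k,(a,b) in m.items():
        n,l,s,c=cv2.connectedComponentsWithStats(cv2.inRange(hsv,a,b))
        out[k]=[(tuple(np.round(c[i],1)),s[i][2:].tolist()) for i in range(1,n) if s[i][4]>150]
    return out
E
python3 - <<'E'
from caps import *
d=pickle.load(open('top0.pkl','rb'))
for k,v in caps(d).items():
    for c,s in v: print(k,c,s,pt(d,*c,.05).round(4))
for n,u,v,z in[('red',240,311,.05),('yel',363,279,.05),('blue',135,302,.05),('key',281,211,.065),('green',466,295,.05),('glue',410,311,.075),('pawn',298,307,.05),('basketcorner',245,165,.0)]: print(n,pt(d,u,v,z).round(4))
im=d['color'][180:340,110:390]
cv2.imwrite('pics/crop.png',cv2.resize(im,None,fx=2.8,fy=2.8,interpolation=cv2.INTER_CUBIC))
E
```

```text
yellow (np.float64(362.0), np.float64(278.1)) [23, 23, 427] [ 0.5062 -0.1188  0.05  ]
blue (np.float64(134.5), np.float64(301.9)) [24, 24, 436] [0.4698 0.2956 0.05  ]
red [0.4501 0.1046 0.05  ]
yel [ 0.5045 -0.1206  0.05  ]
blue [0.4696 0.2947 0.05  ]
key [0.6315 0.0287 0.065 ]
green [ 0.472  -0.3088  0.05  ]
glue [ 0.4442 -0.1993  0.075 ]
pawn [ 0.4555 -0.0005  0.05  ]
basketcorner [0.7437 0.1055 0.    ]
```

View pics/crop.png

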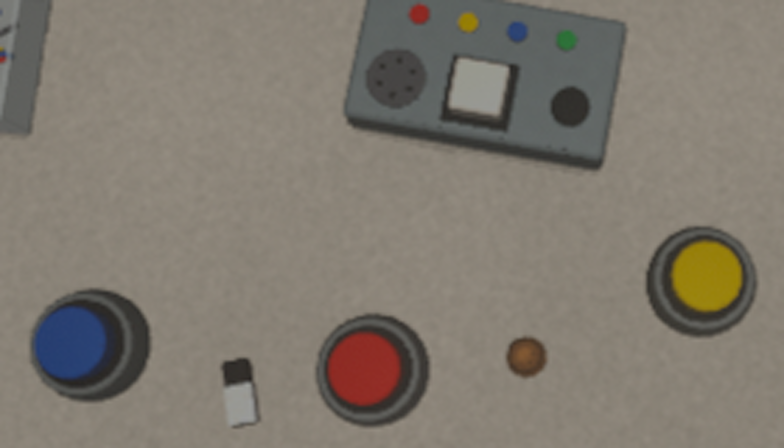

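Refined from the crop: key (281.1,211.4), red (240,311.8), yellow (362.1,278.6), blue (135.7,302.1). I'll move above red with the fingers closed.

Call:
{"method": "step_arm", "body": {
  "rows": [
    [0.247,0.433,0,0,0],
    [0.247,0.433,0,0,0],
    [0.247,0.433,0,0,0],
    [0.247,0.433,0,0,0],
    [0.247,0.433,0,0,0],
    [0.247,0.433,0,0,0],
    [0.247,0.433,0,0,0],
    [0.247,0.433,0,0,0],
    [0.247,0.433,0,0,0],
    [0.247,0.433,0,0,0],
    [0.247,0.433,0,0,0],
    [0.216,0.738,-0.076,0,0],
    [0.216,0.738,-0.076,0,0],
    [0.216,0.738,-0.076,0,0],
    [0.216,0.738,-0.076,0,0],
    [0.216,0.738,-0.076,0,0],
    [0.216,0.738,-0.076,0,0],
    [0.216,0.738,-0.076,0,0],
    [0.216,0.738,-0.076,0,0],
    [0.216,0.738,-0.076,0,0]
  ]
}}

```text
t: 2.1
eef_pos: [0.4489, 0.1044, 0.1504]
ee_rot: [-3.141, -0.001, -2.788]
force: [1.0, -0.3, -0.3]
width: 0.0005
gripper_force: 0.0
```

```bash
python3 - <<'E'
from h import *
d=grab('wrist','w1'); s=arm.get_state(); print(s['t'],s['eef_pos'],s['force'],s['width'],s['ee_rot'])
E
```

```text
2.15 [0.44910867 0.10398598 0.15052918] [ 0.52125015  0.27092645 -0.08279768] 0.0007269477235741857 [-3.14142335e+00 -4.44453368e-04 -2.78887685e+00]
```

View pics/w1.png

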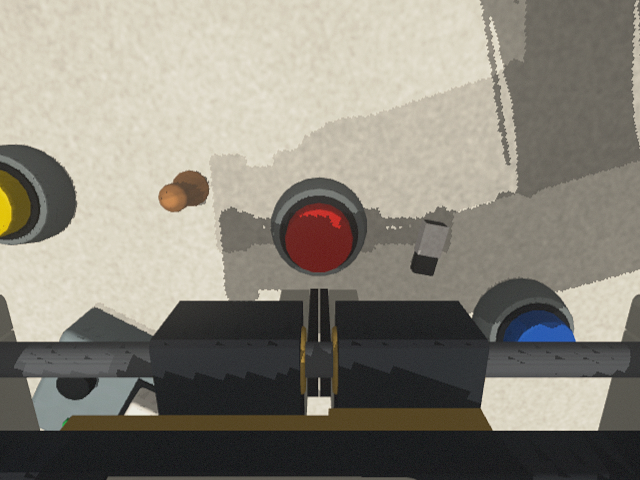

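Wrist view: red cap top centred at about (319,238), closed fingertips at (318,290). I'll check that with the wrist calibration.

```bash
python3 - <<'E'
from h import *
d=pickle.load(open('w1.pkl','rb')); print(pt(d,319,238,.05),pt(d,173,198,.05))
E
```

```text
[0.44781197 0.10346567 0.05      ] [0.45534015 0.00251432 0.05      ]
```

Call:
{"method": "step_arm", "body": {
  "rows": [
    [0,0,-0.04,0,0],
    [0,0,-0.07,0,0],
    [0,0,-0.09,0,0],
    [0,0,-0.095,0,0],
    [0,0,-0.098,0,0],
    [0,0,-0.1,0,0],
    [0,0,-0.102,0,0],
    [0,0,-0.104,0,0],
    [0,0,-0.106,0,0],
    [0,0,-0.108,0,0],
    [0,0,-0.11,0,0],
    [0,0,-0.111,0,0],
    [0,0,-0.112,0,0],
    [0,0,-0.112,0,0],
    [0,0,-0.112,0,0]
  ]
}}

```text
t: 3.65
eef_pos: [0.4498, 0.1049, 0.0388]
ee_rot: [3.142, 0.001, -2.788]
force: [2.7, -2.0, 6.0]
width: 0.0004
gripper_force: 2.9
```

Call:
{"method": "step_arm", "body": {
  "rows": [
    [0,0,0.01,0,0],
    [0,0,0.03,0,0],
    [0,0,0.07,0,0],
    [0,0,0.1,0,0],
    [0.057,-0.224,0.1,0,0],
    [0.057,-0.224,0.1,0,0],
    [0.057,-0.224,0.1,0,0],
    [0.057,-0.224,0.1,0,0],
    [0.057,-0.224,0.1,0,0],
    [0.057,-0.224,0.1,0,0],
    [0.057,-0.224,0.1,0,0],
    [0.057,-0.224,0.1,0,0]
  ]
}}

```text
t: 4.85
eef_pos: [0.5055, -0.1187, 0.1384]
ee_rot: [3.141, -0.001, -2.789]
force: [-0.1, -0.3, 0.5]
width: 0.0009
gripper_force: 0.0
```

```bash
python3 - <<'E'
from h import *
from caps import caps
d=grab('wrist','w2'); s=arm.get_state(); print(s['eef_pos'])
for k,v in caps(d).items():
    for c,z in v: print(k,c,z,pt(d,*c,.05))
t=grab('top','t2')
cv2.imwrite('pics/c2.png',np.hstack([cv2.resize(t['color'][260:350,190:290],(400,360)),cv2.resize(d['color'],(400,360))]))
E
```

```text
[ 0.50573441 -0.11849717  0.13859829]
yellow (np.float64(323.0), np.float64(218.6)) [42, 20, 276] [ 0.48778654 -0.12299366  0.05      ]
```

View pics/c2.png

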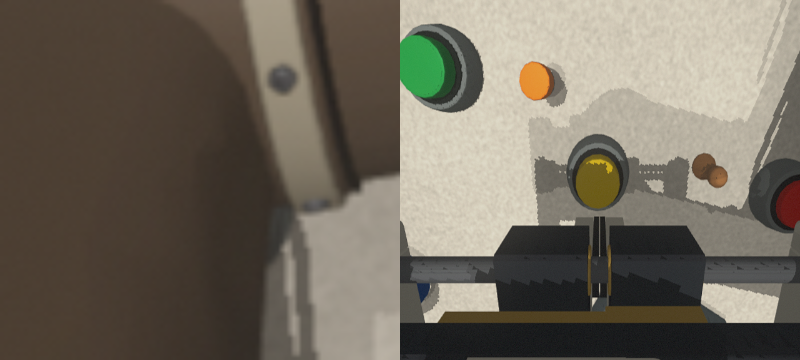

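The left half (top camera) shows only the arm, which hides red. In the right half (wrist) the yellow cap is at about full-frame (317,243), in line with the fingers, so I'll press it.

Call:
{"method": "step_arm", "body": {
  "rows": [
    [0,0,-0.04,0,0],
    [0,0,-0.07,0,0],
    [0,0,-0.082,0,0],
    [0,0,-0.086,0,0],
    [0,0,-0.088,0,0],
    [0,0,-0.09,0,0],
    [0,0,-0.092,0,0],
    [0,0,-0.094,0,0],
    [0,0,-0.096,0,0],
    [0,0,-0.098,0,0],
    [0,0,-0.099,0,0],
    [0,0,-0.1,0,0],
    [0,0,-0.1,0,0],
    [0,0,-0.1,0,0]
  ]
}}

```text
t: 6.35
eef_pos: [0.5071, -0.1193, 0.0389]
ee_rot: [-3.141, 0.001, -2.788]
force: [1.4, 2.5, 5.9]
width: 0.0005
gripper_force: 2.9
```

Call:
{"method": "step_arm", "body": {
  "rows": [
    [0,0,0.01,0,0],
    [0,0,0.03,0,0],
    [0,0,0.07,0,0],
    [0,0,0.1,0,0],
    [-0.036,0.413,0.1,0,0],
    [-0.036,0.413,0.1,0,0],
    [-0.036,0.413,0.1,0,0],
    [-0.036,0.413,0.1,0,0],
    [-0.036,0.413,0.1,0,0],
    [-0.036,0.413,0.1,0,0],
    [-0.036,0.413,0.1,0,0],
    [-0.036,0.413,0.1,0,0],
    [-0.036,0.413,0.1,0,0],
    [-0.036,0.413,0.1,0,0],
    [-0.036,0.413,0.1,0,0],
    [-0.036,0.413,0.1,0,0]
  ]
}}

```text
t: 7.95
eef_pos: [0.47, 0.292, 0.1385]
ee_rot: [-3.141, -0.001, -2.79]
force: [0.6, 0.5, -0.2]
width: 0.0001
gripper_force: 0.0
```

```bash
python3 - <<'E'
from h import *
d=grab('wrist','w3'); s=arm.get_state(); print(s['eef_pos'])
t=grab('top','t3')
cv2.imwrite('pics/c3.png',np.hstack([cv2.resize(t['color'][250:350,190:410],(440,300)),cv2.resize(d['color'],(360,300))]))
E
```

```text
[0.47018539 0.29201827 0.13859209]
```

View pics/c3.png

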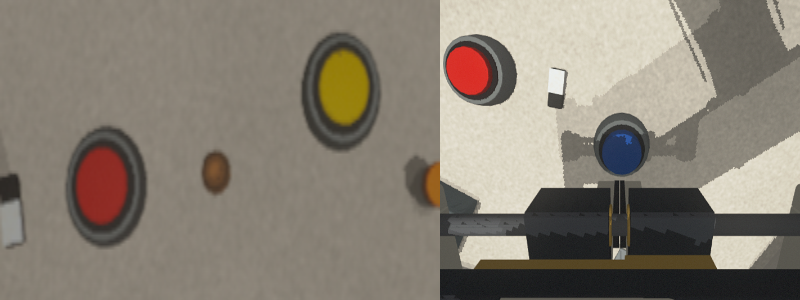

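Red and yellow stand where they were and their caps look lower. The blue cap is in line with the fingers (crop (622,153)), so I'll press it.

Call:
{"method": "step_arm", "body": {
  "rows": [
    [0,0,-0.04,0,0],
    [0,0,-0.07,0,0],
    [0,0,-0.082,0,0],
    [0,0,-0.086,0,0],
    [0,0,-0.088,0,0],
    [0,0,-0.09,0,0],
    [0,0,-0.092,0,0],
    [0,0,-0.094,0,0],
    [0,0,-0.096,0,0],
    [0,0,-0.098,0,0],
    [0,0,-0.099,0,0],
    [0,0,-0.1,0,0],
    [0,0,-0.1,0,0],
    [0,0,-0.1,0,0]
  ]
}}

```text
t: 9.45
eef_pos: [0.4708, 0.2941, 0.039]
ee_rot: [3.141, 0.001, -2.788]
force: [3.0, -0.5, 5.6]
width: 0.0
gripper_force: 2.8
```

Call:
{"method": "step_arm", "body": {
  "rows": [
    [0,0,0.01,0,0],
    [0,0,0.03,0,0],
    [0,0,0.07,0,0],
    [0,0,0.11,0,0],
    [0.161,-0.2655,0.112,0,0],
    [0.161,-0.2655,0.112,0,0],
    [0.161,-0.2655,0.112,0,0],
    [0.161,-0.2655,0.112,0,0],
    [0.161,-0.2655,0.112,0,0],
    [0.161,-0.2655,0.112,0,0],
    [0.161,-0.2655,0.112,0,0],
    [0.161,-0.2655,0.112,0,0],
    [0.161,-0.2655,0.112,0,0],
    [0.161,-0.2655,0.112,0,0]
  ]
}}

```text
t: 10.85
eef_pos: [0.6304, 0.0292, 0.1506]
ee_rot: [3.141, -0.0, -2.788]
force: [-0.5, 0.3, 0.6]
width: 0.0002
gripper_force: 0.0
```

```bash
python3 - <<'E'
from h import *
d=grab('wrist','w4'); s=arm.get_state(); print(s['eef_pos'])
t=grab('top','t4')
cv2.imwrite('pics/c4.png',np.hstack([cv2.resize(t['color'][250:350,90:290],(400,200)),cv2.resize(d['color'][:,:],(267,200))]) if 0 else np.vstack([cv2.resize(t['color'][250:350,90:410],(640,200)),cv2.resize(d['color'][:400],(640,400))]))
E
```

```text
[0.63056013 0.02932984 0.15073282]
```

View pics/c4.png

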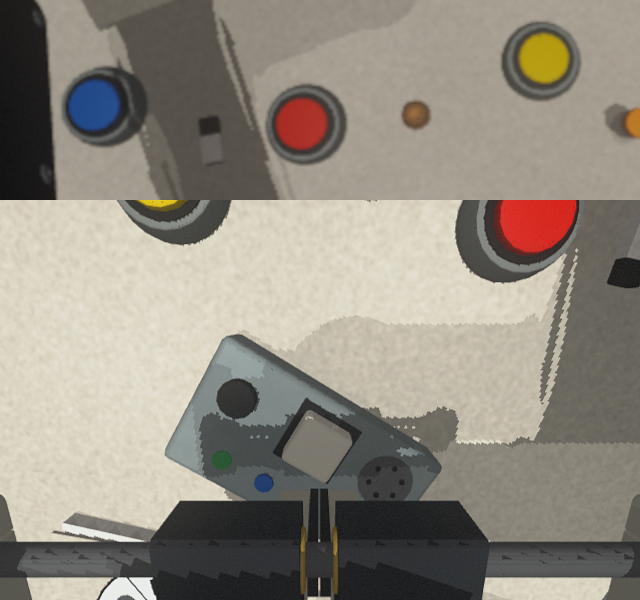

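All three buzzers stand in place with their caps down. The white key is at wrist (317,245), in line with the fingers, so I'll press it.

Call:
{"method": "step_arm", "body": {
  "rows": [
    [0,0,-0.04,0,0],
    [0,0,-0.07,0,0],
    [0,0,-0.08,0,0],
    [0,0,-0.083,0,0],
    [0,0,-0.085,0,0],
    [0,0,-0.087,0,0],
    [0,0,-0.089,0,0],
    [0,0,-0.091,0,0],
    [0,0,-0.093,0,0],
    [0,0,-0.095,0,0],
    [0,0,-0.096,0,0],
    [0,0,-0.097,0,0],
    [0,0,-0.097,0,0],
    [0,0,-0.097,0,0]
  ]
}}

```text
t: 12.35
eef_pos: [0.6321, 0.0284, 0.0541]
ee_rot: [-3.141, 0.002, -2.788]
force: [1.5, 2.2, 6.8]
width: 0.0004
gripper_force: 2.7
```

Call:
{"method": "step_arm", "body": {
  "rows": [
    [0,0,0.01,0,0],
    [0,0,0.04,0,0],
    [0,0,0.09,0,0],
    [0,0,0.13,0,0],
    [0,0,0.15,0,0],
    [0,0,0.15,0,0],
    [0,-0.2,0.2,0,0],
    [0,-0.2,0.2,0,0],
    [0,-0.2,0.2,0,0],
    [0,-0.2,0.2,0,0],
    [0,-0.2,0.2,0,0],
    [0,-0.2,0.2,0,0],
    [0,-0.2,0.2,0,0],
    [0,-0.2,0.2,0,0]
  ]
}}

```text
t: 13.75
eef_pos: [0.6307, -0.1707, 0.2526]
ee_rot: [3.141, -0.002, -2.788]
force: [0.1, 0.7, 0.9]
width: 0.0005
gripper_force: 0.0
```

```bash
python3 - <<'E'
from h import *
s=arm.get_state(); print(s['eef_pos'],s['force'])
t=grab('top','t5'); q=grab('scene','s5')
cv2.imwrite('pics/c5.png',np.vstack([cv2.resize(t['color'][180:340,90:490],(750,300)),cv2.resize(q['color'][170:320,150:525],(750,300))]))
E
```

```text
[ 0.630747   -0.1706671   0.25262099] [0.07425496 0.66589574 0.93353114]
```

View pics/c5.png

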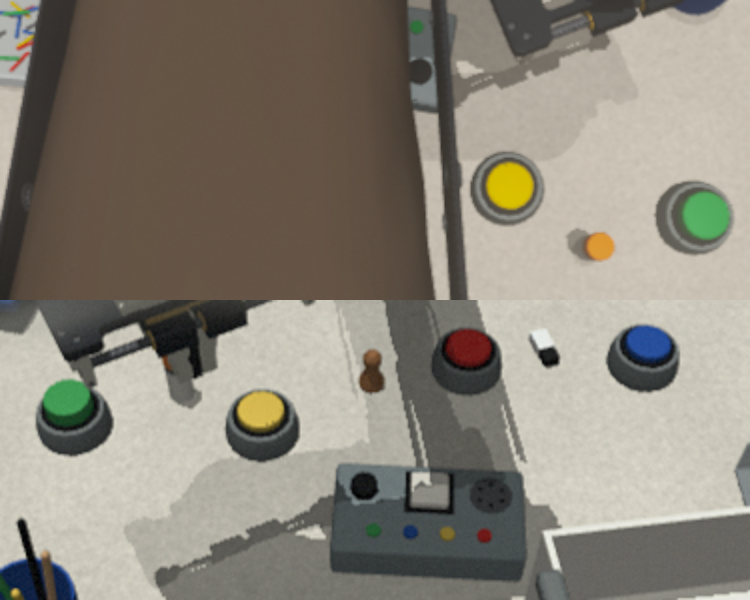

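The red, yellow and blue caps and the white key are down, the green cap is up, everything is standing, and the arm is clear.

```bash
python3 -c "
from station import arm
print(arm.job_done())"
```

```text
the job is handed in; nothing more can be done
None
```

I pressed the red, yellow and blue buzzers and then the white start key, in that order and each right down with about 6–7 N. Green was left unpressed, nothing was seen knocked over or shifted, and the job was handed in about 14 s into the 56 s limit; it returned no verdict.

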